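# Set sprung tongs to a gap gauge

### The arm

A 6-joint arm with a two-finger parallel gripper is mounted at the origin on a cart in front of the work surface, level with it; the furniture and walls round the work are solid. World frame = base frame: x ahead of the robot, y to its left, z up, the work surface at z = 0. Lengths are in mm, angles in rad, forces in N, time in s.
With the tool pointing down it reaches from about 250 to 775 mm from the base axis. Payload 4 kg.
Tool frame: the origin (TCP) lies midway between the tips of the shut fingers; the grasp point (between the pads) lies 19 mm behind it; z points along the fingers, y is the line along which they close (so a half turn about z gives the same grasp; the last joint's range is limited). The gripper opens to 85 mm and grips with 20 to 120 N. Pads are 22 mm wide; open, the fingers measure 114 mm over their backs; the gripper's body (76 mm by 85 mm) begins 54 mm behind the grasp point. The pads swing forward as they close: fully open they stand 13 mm farther back than shut.
Start: joints at [1.196, 0.087, 1.371, -0, 1.684, -0.103], TCP at [147.665, 529.825, 209.241] pointing down, gripper open.
Joint ranges: [-3.1, 3.1], [-0.76, 2.03], [0.27, 2.55], [-1.08, 4.22], [0.17, 2.65], [-2.57, 2.57]. Speed limits (rad/s): [2.79, 2.79, 3.14, 3.14, 3.14, 3.14].

### API

Orientations are given as a 3x3 rotation matrix whose columns are the frame's x, y, z axes.
In Python, from workcell import arm gives the robot as it stands. The module is installed in compiled form; this text tells all that it offers.
- The arm moves only by the tool apply_moves, never from a script. Its argument "steps" is a list of rows, each an object with "linear": the shift along the tool's x, y, z in m, a list of three; "spin": the turn about the tool's z in rad; "hand": the closure in counts, from 0 (fully open) to 255 (shut). In form: [{"linear": [x, y, z], "spin": spin, "hand": hand}, ...]. A call has 1 to 12 rows; each row is the pose to reach, as a shift and turn from the pose commanded when the call began, along the tool's axes at that moment; what a row does not reach only later rows make up. A row lasts 1/8 s, in which the tool goes at most 62.5 mm and 10.7 degrees, less where a joint would pass 70% of its speed; a pose out of reach is approached as far as the arm can. A call with a gripper value outside its range is refused whole. The fingers move at their own pace and stop on an object; the grip force is fixed at half the most. Time passes only in rows, so rows that repeat a pose let the fingers close. It gives the time, the measured TCP pose, the force, the opening and the grip force at its end, in the units of the state.
- arm.get_obs(): the state, without advancing time (a new reading comes with each control period).
- arm.snapshot(name): name is "side" or "top" or "wrist"; returns a dict with "color" (420x560x3 uint8, blue, green, red), "intrinsics" (3x3 intrinsics, pixels), "eye" and "attitude" of the camera in the world. Camera axes: x right, y down, z forward; pixel columns grow to the right and rows downward; lengths in mm; the calibration is good to about 2 mm. A picture is of the moment at which its call begins. There is no depth.
- arm.finish_job(): hands the job in; it is judged then, once.
Trained networks look in a picture, given as the dict that the camera call returned (one of the last four; its "shot" number tells which), for a name from the list of things; names that differ only in an ending like _2 or _b are one class to them, and where a whole thing is asked for, a point or a joint stands for the part that bears it (a point fixed in the world has none). Each returns a list of dicts, best first, with "score" (0 to 1); they miss things now and then, are a little off and sometimes report something else, mostly with a low value. They report only what shows in the picture. A call takes as long as a camera call. They do not tell look-alikes from the thing itself.
- arm.look_for(query, picture): "at" ([x, y, z] in mm, in world coordinates, good to about 4 mm: the middle of the surface that is visible of it).
The state is a dict: "time_s": time; "joint_pos": joint angles; "joint_velocities": joint speeds; "effort": joint torques, N m; "tcp_pos": TCP position; "tool_rot": TCP orientation; "wrist_force": force on the tool from outside, world axes, zero at the start; "torque": the same for the moment, N m; "opening": finger opening in mm; "grip_force": force on a finger pad.
Only numpy, scipy, OpenCV 4.12 (cv2) and the standard library are available. Lean on these libraries where they do the work, as an engineer would, in place of code of your own. Each camera call takes 0.05 s, during which the arm holds its last target. There are 200 camera calls.

### The job

The sprung tongs are to be locked at the gap marked on the gauge: take the gauge (white head with two red stripes) out of the wooden stand, slide its blade all the way down into the slot of the blue setting block and let go of it. Then pick up the tongs by their black grips, squeeze them and hold them level close above the gauge's head, not touching it, with one tip over each red stripe. Finish while holding them still there, in the air and squeezed to the stripes (I will then tighten the lock), and leave the other things on the bench alone.

Things in the scene. Friction and masses are not known exactly. Their poses are not given: they have to be found in the camera images.
- gauge: Loose gap gauge, about 0.12 kg: flat aluminium blade 8 mm thick (own x), 80 mm wide (y), z 0 to 56 mm, under a white head 24 mm deep (x), 90 mm wide (y), z 55 to 69 mm, with two red stripes across it. Origin: centre of the blade's lower edge; z up. Usable either way round. Starts upright with its blade in the wooden stand's slot.
- stripe_a (a point): On the gauge: centre of one red stripe on top of the head (gauge x 0, y +20, z 69 mm). The stripe is 8 mm wide along the gauge's y and runs right across the 24 mm head along x. Axes as the gauge's.
- stripe_b (a point): The same for the other red stripe (gauge x 0, y -20, z 69 mm); the stripes' middles are 40 mm apart.
- setting_block: Fixed blue block with four bolt heads, 60 (own x) by 104 (own y) by 31 mm high, origin under its centre. In its top is a slot for the gauge's blade, 10.5 mm wide along x and 90 mm long along y, closed at the ends, 25 mm deep (floor 6 mm above the bench), with a 3 mm chamfer round its mouth.
- setting_block_slot (a point): Centre of the mouth of the setting block's slot, level with the block's top (31 mm up).
- stand: Fixed wooden stand that holds the gauge at the start: same size and same slot as the setting block.
- tongs: Loose sprung tongs, 0.10 kg, lying on edge, opening sideways. Origin on the lower edge midway between the black grips; x runs to the tips, z up. Heel pin, on which both arms swing: x -80 mm, 18 mm across. Grips: x -20 to +20 mm, 34 mm tall. Tips: x +70 mm, 7 mm tall, 4 mm thick, lower edges at z = 0. At rest grips are 57 mm across outside, tips 72 mm apart.
- tongs_grip (a point): Point between the grips, 17 mm above the tongs' lower edge. Squeezing the grips 1 mm closes the tips 1.9 mm; with the tips 40 mm apart the grips are 40 mm across. The spring pushes each grip out with 6 N at rest, 11 N at 40 mm, 18 N shut; the outer faces are parallel at a tip gap of about 50 mm. The tongs balance about midway along the grips.
- tip_left (a point): End of the tongs' left arm (+y side of the tongs), at its lower edge, mid thickness.
- tip_right (a point): End of the tongs' right arm (-y side of the tongs), at its lower edge, mid thickness.
- cup_test: Bystander: small loose terracotta-coloured cup, 62 mm across, 53 mm tall; leave it alone. Origin under its centre.
- stopper: Bystander: loose black rubber stopper, 44 x 44 x 50 mm; leave it alone. Origin under its centre.
- sprig_mould_1: Bystander: loose white plaster block with a flower in its top, 50 x 62 x 26 mm; leave it alone. Origin under its centre.
Mind the look-alikes: they are no part of the job. What is shaped like the gauge but orange is not meant.

How it is judged (in metres and radians):
On the way, in this order (a step that is already met when the one before it is completed fails the run):
1. the gauge is fully down in the setting block's slot, upright, and let go (z of gauge in the frame of setting_block below 0.01 m and horizontal distance between gauge and setting_block_slot below 0.012 m and angle between the x axis of gauge and the x axis of setting_block, either way round below 0.17 rad and angle between gauge's own z axis and vertical below 0.17 rad and contact force between the fingers and gauge below 0.1 N), for 0.3 s.
2. the tongs are lifted clear of the bench in the fingers (height (world z) of tongs_grip above 0.05 m and contact force between the fingers and tongs above 1 N), for 0.2 s.
At the end, for the whole second after the job is handed in: Gauge home in the block's slot (origin under 10 mm up, 12 mm off centre, 10 degrees). Tongs held by the fingers alone, still, level within 15 degrees, one tip per red stripe: within 4.5 mm of its middle line, 13 mm across the head, 1 to 30 mm above it, gauge untouched (z of gauge in the frame of setting_block below 0.01 m and horizontal distance between gauge and setting_block_slot below 0.012 m and angle between the x axis of gauge and the x axis of setting_block, either way round below 0.17 rad and angle between gauge's own z axis and vertical below 0.17 rad and ((y of tip_left in the frame of stripe_a between -0.0045 and 0.0045 m and x of tip_left in the frame of stripe_a between -0.013 and 0.013 m and z of tip_left in the frame of stripe_a between 0.001 and 0.03 m and y of tip_right in the frame of stripe_b between -0.0045 and 0.0045 m and x of tip_right in the frame of stripe_b between -0.013 and 0.013 m and z of tip_right in the frame of stripe_b between 0.001 and 0.03 m) or (y of tip_left in the frame of stripe_b between -0.0045 and 0.0045 m and x of tip_left in the frame of stripe_b between -0.013 and 0.013 m and z of tip_left in the frame of stripe_b between 0.001 and 0.03 m and y of tip_right in the frame of stripe_a between -0.0045 and 0.0045 m and x of tip_right in the frame of stripe_a between -0.013 and 0.013 m and z of tip_right in the frame of stripe_a between 0.001 and 0.03 m)) and contact force between the fingers and tongs above 2 N and contact force between each of tongs, the fingers and gauge below 0.2 N and contact force between tongs and setting_block below 0.2 N and angle between tongs's own z axis and vertical below 0.26 rad and linear speed of each of tongs, gauge below 0.02 m/s); the arm keeps its last pose, push and grip.
It fails at once if a bystander (cup, stopper or plaster block) was moved by more than 20 mm (distance of any of cup_test, stopper, sprig_mould_1 from where it was at the start of the episode above 0.02 m).
It also fails if it takes over 58 s, if anything falls off the work surface, if the arm or the gripper's body presses on something with over 40 N, if the wrist force passes 120 N, or if a joint passes its speed limit or range.

## Working session

There is one attempt and no reset: what is moved stays moved. The work goes in short steps, Python scripts to look and compute and a tool call to move; the robot and the scene stay as the last step left them, time stands still between calls to the robot, and variables do not carry over. Pictures are saved under pics/ and viewed, at most 10 in all, crops included, and the job is handed in when it is done.

Besides the shell and the picture viewer there is one more tool, called after "Call:" as name(argument=value, ...) on one line, values as JSON. apply_moves: Moves the arm, as the interface text tells. Its arguments: {"type":"object","properties":{"steps":{"type":"array","items":{"type":"object","properties":{"linear":{"type":"array","items":{"type":"number"}},"spin":{"type":"number"},"hand":{"type":"number"}}}}},"required":["steps"]}

```bash
mkdir -p pics
cat > h.py <<'E'
from workcell import arm
import numpy as np, cv2
def proj(p,P):
    R=np.array(p['attitude']);e=np.array(p['eye']);c=(np.atleast_2d(P)-e)@R
    q=c@np.array(p['intrinsics']).T
    return q[:,:2]/q[:,2:]
def unproj(p,uv,z):
    uv=np.atleast_2d(uv);R=np.array(p['attitude']);e=np.array(p['eye'])
    d=np.c_[uv,np.ones(len(uv))]@np.linalg.inv(np.array(p['intrinsics'])).T@R.T
    return e+d*((z-e[2])/d[:,2])[:,None]
E
python3 - <<'E'
from h import *
np.set_printoptions(precision=1,suppress=True)
ims=[]
for n in ("top","side"):
    p=arm.snapshot(n); cv2.imwrite(f'pics/{n}0.png',p['color'])
    print(n,p['eye'],np.array(p['attitude']).round(3).tolist(),p['intrinsics'])
    for q in ("gauge","stripe_a","setting_block","stand","tongs","tip_left","tongs_grip","cup_test","stopper","sprig_mould_1"):
        print(q,[(np.round(d['at']).tolist(),round(d['score'],2),proj(p,d['at'])[0].round().tolist()) for d in arm.look_for(q,p)][:5])
print(arm.get_obs())
E
```

```text
top [ 469.3 -159.7 1470.8] [[0.005, -0.998, 0.064], [-1.0, -0.005, -0.007], [0.007, -0.064, -0.998]] [[534.7   0.  272.1]
 [  0.  534.7 215.2]
 [  0.    0.    1. ]]
gauge [([388.0, -437.0, 51.0], 0.73, [373.0, 281.0]), ([578.0, -280.0, 68.0], 0.7, [314.0, 208.0]), ([458.0, 92.0, 74.0], 0.55, [172.0, 253.0])]
stripe_a [([456.0, 89.0, 71.0], 0.91, [173.0, 254.0]), ([578.0, -281.0, 71.0], 0.71, [315.0, 208.0]), ([420.0, -230.0, 14.0], 0.54, [294.0, 268.0]), ([408.0, -248.0, 18.0], 0.27, [301.0, 272.0])]
setting_block [([532.0, -420.0, 36.0], 0.88, [365.0, 227.0])]
stand [([457.0, 86.0, 31.0], 0.89, [177.0, 253.0])]
tongs [([409.0, -247.0, 16.0], 0.51, [300.0, 272.0])]
tip_left [([410.0, -248.0, 18.0], 0.66, [301.0, 272.0])]
tongs_grip [([408.0, -242.0, 12.0], 0.48, [298.0, 272.0])]
cup_test [([719.0, 106.0, 27.0], 0.78, [171.0, 157.0])]
stopper [([386.0, -435.0, 49.0], 0.49, [372.0, 282.0])]
sprig_mould_1 [([698.0, -242.0, 28.0], 0.8, [299.0, 165.0])]
side [  288.9 -1048.9   660. ] [[0.957, -0.142, 0.255], [-0.291, -0.509, 0.81], [0.015, -0.849, -0.528]] [[455.6   0.  273.5]
 [  0.  455
[... 583 characters left out ...]
], 0.32, [293.0, 301.0])]
cup_test [([690.0, 104.0, 54.0], 0.63, [287.0, 164.0]), ([422.0, -233.0, 6.0], 0.33, [221.0, 261.0])]
stopper [([378.0, -459.0, 34.0], 0.82, [221.0, 327.0])]
sprig_mould_1 [([685.0, -258.0, 28.0], 0.63, [332.0, 241.0])]
{'time_s': 1.1, 'joint_pos': array([ 1.2,  0.1,  1.4, -0. ,  1.7, -0.1]), 'joint_velocities': array([ 0.,  0., -0.,  0., -0.,  0.]), 'effort': array([  0. , -35.2, -31.3,  -0. ,   0. ,  -0. ]), 'tcp_pos': array([147.7, 529.8, 209.3]), 'tool_rot': array([[-1. ,  0.3,  0. ],
       [ 0.3,  1. ,  0. ],
       [-0. ,  0. , -1. ]]), 'wrist_force': array([ 0.4, -0.6,  0.1]), 'torque': array([-0.,  0.,  0.]), 'grip_force': 0.0, 'opening': 85.30951448065035}
```

View pics/top0.png

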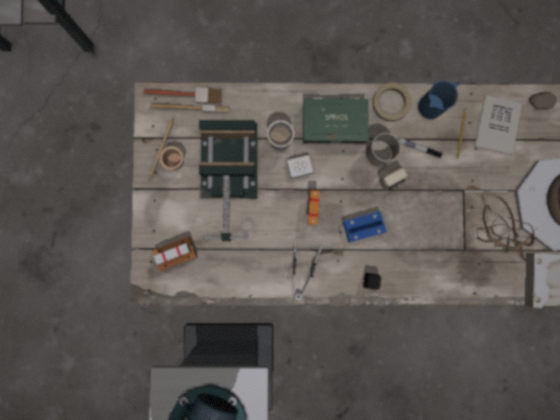

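View pics/side0.png

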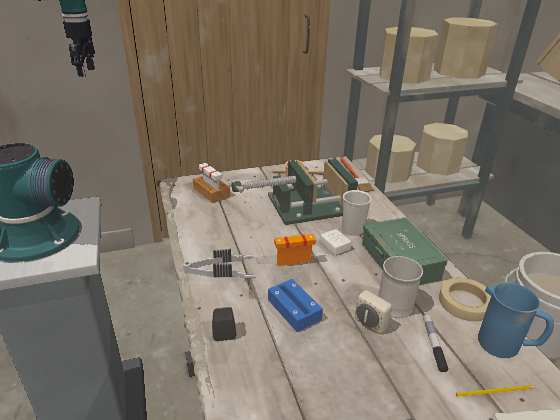

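The gauge candidates in the top picture are the white head in the wooden stand at (173,253) and an orange one at (314,208). The white one with red stripes fits the description. The blue setting block is at (365,227), the tongs at (300,272) with tips towards +x, and the black stopper at (372,281). I'll confirm in one crop.

Run:
```python
from h import *
p=cv2.imread('pics/top0.png')
a=cv2.resize(p[185:310,140:395],None,fx=3.1,fy=3.1,interpolation=cv2.INTER_CUBIC)
cv2.imwrite('pics/crop0.png',a)
P=arm.snapshot('top');im=P['color'];hsv=cv2.cvtColor(im,cv2.COLOR_BGR2HSV)
def rect(m,box,z):
    x0,y0,x1,y1=box;k=np.zeros(m.shape,np.uint8);k[y0:y1,x0:x1]=m[y0:y1,x0:x1]
    ys,xs=np.nonzero(k);w=unproj(P,np.c_[xs,ys].astype(float),z)[:,:2]
    r=cv2.minAreaRect(w.astype(np.float32));
    u=np.linalg.svd(w-w.mean(0),full_matrices=False)[2][0]
    print(len(xs),w.mean(0).round(1),r,'long axis deg',np.degrees(np.arctan2(u[1],u[0])).round(1))
rect(((hsv[...,0]>105)&(hsv[...,0]<130)&(hsv[...,1]>120)).astype(np.uint8),(335,205,395,250),31)
rect(((hsv[...,1]<60)&(hsv[...,2]>120)).astype(np.uint8),(145,235,200,275),69)
rect((((hsv[...,0]<6)|(hsv[...,0]>174))&(hsv[...,1]>120)).astype(np.uint8),(155,235,192,275),69)
rect(((hsv[...,2]<60)).astype(np.uint8),(280,240,335,305),20)
```

```text
701 [ 532.8 -418.3] ((532.9010009765625, -418.63311767578125), (55.780555725097656, 102.25141906738281), 15.79437255859375) long axis deg 105.2
821 [455.3  95. ] ((454.92413330078125, 91.57794952392578), (101.61604309082031, 142.0234832763672), 0.29142042994499207) long axis deg -114.9
18 [458.7  92.9] ((457.6808166503906, 94.76594543457031), (25.762889862060547, 42.36430358886719), 22.135622024536133) long axis deg 111.6
29 [ 430.4 -280. ] ((430.9256591796875, -285.05462646484375), (51.90409851074219, 107.81975555419922), 17.060909271240234) long axis deg 120.9
```

View pics/crop0.png

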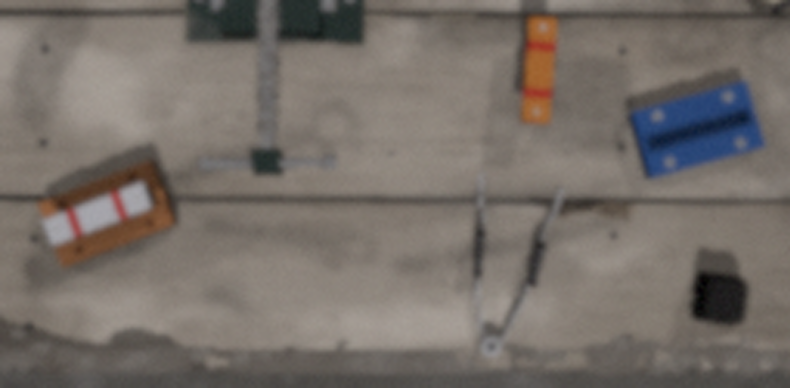

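```bash
cat >> h.py <<'E'
def goto(tgt,yaw):
    """linear/spin to bring TCP to tgt (mm) with tool y at yaw deg (mod 180)"""
    o=arm.get_obs();R=np.array(o['tool_rot']);l=R.T@(np.array(tgt)-o['tcp_pos'])/1000
    cur=np.degrees(np.arctan2(R[1,1],R[0,1]));d=(yaw-cur+90)%180-90
    print('linear',l.round(4).tolist(),'spin',round(-np.radians(d),4),'curyaw',round(cur,1),'j6',np.round(o['joint_pos'][5],2),'z',R[:,2].round(3),'t',o['time_s'])
E
python3 -c "
from h import *
goto((457,93,190),20)"
```

```text
linear [-0.4153, -0.3378, 0.0192] spin 0.95 curyaw 74.4 j6 -0.1 z [ 0.  0. -1.] t 1.15
```

Call:
apply_moves(steps=[{"linear":[-0.415,-0.338,0.019],"spin":0.95,"hand":0},{"linear":[-0.415,-0.338,0.019],"spin":0.95,"hand":0},{"linear":[-0.415,-0.338,0.019],"spin":0.95,"hand":0},{"linear":[-0.415,-0.338,0.019],"spin":0.95,"hand":0},{"linear":[-0.415,-0.338,0.019],"spin":0.95,"hand":0},{"linear":[-0.415,-0.338,0.019],"spin":0.95,"hand":0},{"linear":[-0.415,-0.338,0.019],"spin":0.95,"hand":0},{"linear":[-0.415,-0.338,0.019],"spin":0.95,"hand":0},{"linear":[-0.415,-0.338,0.019],"spin":0.95,"hand":0},{"linear":[-0.415,-0.338,0.019],"spin":0.95,"hand":0},{"linear":[-0.415,-0.338,0.019],"spin":0.95,"hand":0},{"linear":[-0.415,-0.338,0.019],"spin":0.95,"hand":0}])

```text
time_s: 2.65
tcp_pos: [456.2, 93.8, 190.4]
tool_rot: [[-0.344, 0.939, 0.0], [0.939, 0.344, 0.0], [0.0, 0.0, -1.0]]
wrist_force: [-0.5, 0.3, 0.5]
opening: 85.5
grip_force: 0.0
```

```bash
cat >> h.py <<'E'
def stripes(p,z,thr=110):
    im=p['color'];h=cv2.cvtColor(im,cv2.COLOR_BGR2HSV)
    m=(((h[...,0]<5)|(h[...,0]>173))&(h[...,1]>thr)&(h[...,2]>60)).astype(np.uint8)
    n,l,s,c=cv2.connectedComponentsWithStats(m)
    out=[]
    for i in sorted(range(1,n),key=lambda i:-s[i,4])[:4]:
        if s[i,4]<30: continue
        ys,xs=np.nonzero(l==i);w=unproj(p,np.c_[xs,ys].astype(float),z)[:,:2]
        r=cv2.minAreaRect(w.astype(np.float32));out.append(np.array(r[0]));print('red',s[i,4],c[i].round(),np.round(r[0],1),np.round(r[1],1),round(r[2],1))
    return out
E
python3 - <<'E'
from h import *
p=arm.snapshot('wrist');cv2.imwrite('pics/w1.png',p['color'])
print(p['eye'],p['attitude']);print(arm.get_obs()['tcp_pos'])
stripes(p,75)
for q in('gauge','stripe_a'):print(q,arm.look_for(q,p))
E
```

```text
[431.71955948 163.12033977 355.3455207 ] [[ 9.38808204e-01  3.29357049e-01  1.00812158e-01]
 [ 3.44440278e-01 -8.97890327e-01 -2.74142034e-01]
 [ 2.27649875e-04  2.92090558e-01 -9.56390639e-01]]
[456.20195863  93.84925283 190.42961446]
red 248 [279. 175.] [451.3 111.5] [23.4  6.5] 20.1
red 212 [281. 222.] [466.3  74.5] [23.7  6.4] 22.4
gauge [{'at': [455.7, 98.1, 73.6], 'score': 0.56}]
stripe_a [{'at': [461.1, 95.2, 79.4], 'score': 0.82}]
```

View pics/w1.png

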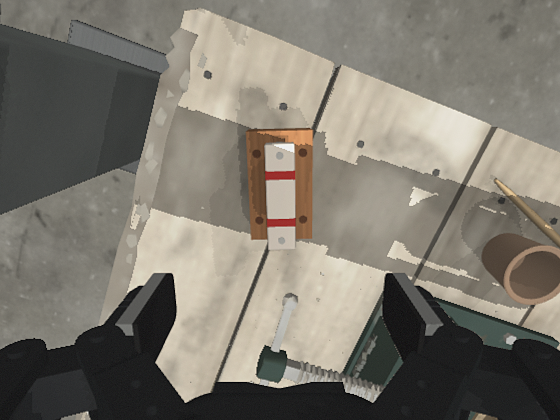

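The wrist view shows the white head with two red stripes, at (279,175) and (281,222), in the brown stand. This is the real gauge, centred at (458.8, 93).

```bash
python3 -c "
from h import *
goto((458.8,93,47),21.5)"
```

```text
linear [-0.0015, 0.002, 0.1434] spin -0.0244 curyaw 20.1 j6 -0.27 z [ 0.  0. -1.] t 2.8
```

Call:
apply_moves(steps=[{"linear":[-0.0015,0.002,0.05],"spin":-0.024,"hand":0},{"linear":[-0.0015,0.002,0.09],"spin":-0.024,"hand":0},{"linear":[-0.0015,0.002,0.12],"spin":-0.024,"hand":0},{"linear":[-0.0015,0.002,0.143],"spin":-0.024,"hand":0},{"linear":[-0.0015,0.002,0.143],"spin":-0.024,"hand":100},{"linear":[-0.0015,0.002,0.143],"spin":-0.024,"hand":200},{"linear":[-0.0015,0.002,0.143],"spin":-0.024,"hand":200},{"linear":[-0.0015,0.002,0.143],"spin":-0.024,"hand":200},{"linear":[-0.0015,0.002,0.143],"spin":-0.024,"hand":230},{"linear":[-0.0015,0.002,0.143],"spin":-0.024,"hand":230}])

```text
time_s: 4.05
tcp_pos: [460.3, 92.3, 49.0]
tool_rot: [[-0.364, 0.931, 0.003], [0.931, 0.364, 0.001], [-0.001, 0.003, -1.0]]
wrist_force: [0.1, -0.6, 6.6]
opening: 21.5
grip_force: 58.8
```

```bash
python3 -c "
from h import *
goto((533,-400,200),15)"
```

```text
linear [-0.485, -0.1112, -0.151] spin 0.1111 curyaw 21.4 j6 -0.3 z [ 0.003  0.001 -1.   ] t 4.05
```

Call:
apply_moves(steps=[{"linear":[0,0,-0.04],"spin":0,"hand":230},{"linear":[0,0,-0.09],"spin":0,"hand":230},{"linear":[0,0,-0.15],"spin":0,"hand":230},{"linear":[-0.05,-0.011,-0.15],"spin":0.02,"hand":230},{"linear":[-0.11,-0.025,-0.15],"spin":0.04,"hand":230},{"linear":[-0.17,-0.039,-0.15],"spin":0.06,"hand":230},{"linear":[-0.23,-0.053,-0.15],"spin":0.08,"hand":230},{"linear":[-0.29,-0.067,-0.15],"spin":0.1,"hand":230},{"linear":[-0.35,-0.08,-0.15],"spin":0.111,"hand":230},{"linear":[-0.41,-0.094,-0.15],"spin":0.111,"hand":230},{"linear":[-0.46,-0.105,-0.15],"spin":0.111,"hand":230},{"linear":[-0.485,-0.111,-0.15],"spin":0.111,"hand":230}])

```text
time_s: 5.55
tcp_pos: [531.7, -402.8, 195.1]
tool_rot: [[-0.256, 0.967, -0.002], [0.967, 0.256, 0.001], [0.002, -0.002, -1.0]]
wrist_force: [0.5, 0.8, -2.0]
opening: 21.2
grip_force: 59.7
```

Call:
apply_moves(steps=[{"linear":[0,0,0],"spin":0,"hand":230},{"linear":[0,0,0],"spin":0,"hand":230}])

```text
time_s: 5.8
tcp_pos: [532.3, -399.1, 196.4]
tool_rot: [[-0.259, 0.966, -0.001], [0.966, 0.259, 0.002], [0.002, -0.0, -1.0]]
wrist_force: [-0.6, -0.1, -1.4]
opening: 21.7
grip_force: 59.7
```

Run:
```python
from h import *
p=arm.snapshot('wrist');cv2.imwrite('pics/w2.png',p['color']);np.save('w2.npy',p,allow_pickle=True)
o=arm.get_obs();print(o['tcp_pos'],o['tool_rot'],o['opening'])
stripes(p,o['tcp_pos'][2]+28)
def blue(p,box=None):
    h=cv2.cvtColor(p['color'],cv2.COLOR_BGR2HSV);m=((h[...,0]>105)&(h[...,0]<130)&(h[...,1]>120)&(h[...,2]>60)).astype(np.uint8)
    n,l,s,c=cv2.connectedComponentsWithStats(m);i=1+np.argmax(s[1:,4]);print(s[i],c[i])
    ys,xs=np.nonzero(l==i);r=cv2.minAreaRect(unproj(p,np.c_[xs,ys].astype(float),31)[:,:2].astype(np.float32));print('wrist',r)
blue(p)
```

```text
[ 532.47885555 -398.80791123  196.90867482] [[-2.59958924e-01  9.65619574e-01 -4.43256800e-04]
 [ 9.65618928e-01  2.59959266e-01  1.12459939e-03]
 [ 1.20116389e-03 -1.35667510e-04 -9.99999269e-01]] 21.026644309046073
red 879 [279. 234.] [ 527.5 -377.4] [23.2  7. ] 16.2
red 675 [279. 317.] [ 537.7 -415.3] [23.2  7.1] 16.3
red 313 [357.  56.] [ 536.7 -305.2] [12.   3.5] 83.3
red 301 [405.  74.] [ 555.4 -306.6] [12.   3.7] 82.4
[ 241  149   64  107 1624] [264.8158867  174.57573892]
wrist ((533.3690795898438, -419.6136779785156), (58.807151794433594, 106.1210708618164), 15.837746620178223)
```

View pics/w2.png

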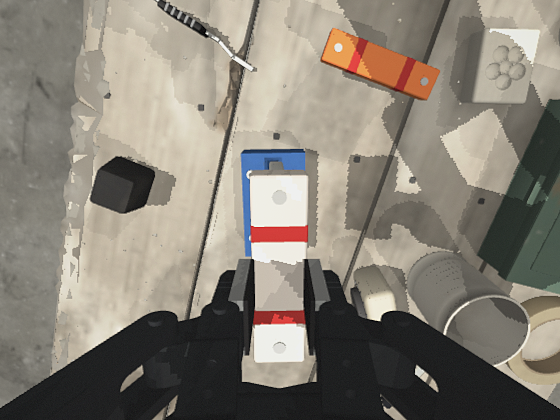

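```bash
python3 -c "
from h import *
goto((533.1,-421.4,48),15.8)"
```

```text
linear [-0.0222, -0.0053, 0.1489] spin -0.0128 curyaw 15.1 j6 -0.99 z [-0.     0.001 -1.   ] t 5.85
```

Call:
apply_moves(steps=[{"linear":[-0.015,-0.004,0.03],"spin":-0.013,"hand":230},{"linear":[-0.022,-0.005,0.07],"spin":-0.013,"hand":230},{"linear":[-0.022,-0.005,0.1],"spin":-0.013,"hand":230},{"linear":[-0.022,-0.005,0.11],"spin":-0.013,"hand":230},{"linear":[-0.022,-0.005,0.116],"spin":-0.013,"hand":230},{"linear":[-0.022,-0.005,0.12],"spin":-0.013,"hand":230},{"linear":[-0.022,-0.005,0.124],"spin":-0.013,"hand":230},{"linear":[-0.022,-0.005,0.128],"spin":-0.013,"hand":230}])

```text
time_s: 6.85
tcp_pos: [533.8, -422.9, 70.0]
tool_rot: [[-0.272, 0.962, 0.002], [0.962, 0.272, -0.001], [-0.001, 0.001, -1.0]]
wrist_force: [0.9, 0.5, -2.1]
opening: 21.2
grip_force: 59.8
```

Call:
apply_moves(steps=[{"linear":[0,0,0.006],"spin":0,"hand":230},{"linear":[0,0,0.011],"spin":0,"hand":230},{"linear":[0,0,0.015],"spin":0,"hand":230},{"linear":[0,0,0.018],"spin":0,"hand":230},{"linear":[0,0,0.02],"spin":0,"hand":230},{"linear":[0,0,0.021],"spin":0,"hand":230},{"linear":[0,0,0.021],"spin":0,"hand":230}])

```text
time_s: 7.72
tcp_pos: [533.6, -422.5, 49.1]
tool_rot: [[-0.272, 0.962, 0.001], [0.962, 0.272, -0.0], [-0.0, 0.001, -1.0]]
wrist_force: [-0.6, 2.2, 3.1]
opening: 21.1
grip_force: 60.3
```

Call:
apply_moves(steps=[{"linear":[0,0,0],"spin":0,"hand":170},{"linear":[0,0,0],"spin":0,"hand":100},{"linear":[0,0,0],"spin":0,"hand":0},{"linear":[0,0,0],"spin":0,"hand":0},{"linear":[0,0,0],"spin":0,"hand":0},{"linear":[0,0,0],"spin":0,"hand":0},{"linear":[0,0,-0.04],"spin":0,"hand":0},{"linear":[0,0,-0.09],"spin":0,"hand":0},{"linear":[0,0,-0.15],"spin":0,"hand":0},{"linear":[0,0,-0.15],"spin":0,"hand":0},{"linear":[0,0,-0.15],"spin":0,"hand":0}])

```text
time_s: 9.1
tcp_pos: [533.4, -422.5, 198.4]
tool_rot: [[-0.272, 0.962, 0.0], [0.962, 0.272, -0.0], [-0.0, 0.0, -1.0]]
wrist_force: [-0.2, 0.4, -1.3]
opening: 85.4
grip_force: 0.0
```

Run:
```python
from h import *
p=arm.snapshot('wrist');print(arm.get_obs()['tcp_pos'])
stripes(p,75)
p=arm.snapshot('side');cv2.imwrite('pics/s3.png',cv2.resize(p['color'][200:350,170:370],None,fx=4,fy=4,interpolation=cv2.INTER_CUBIC))
stripes(p,75)
for q in ('tongs_grip','tip_left'):print(q,[(d['at'],d['score']) for d in arm.look_for(q,p)])
goto((425,-250,190),79)
```

```text
[ 532.87703076 -422.13972682  196.65590158]
red 351 [367.  24.] [ 561.4 -281.1] [26.   7.2] 83.9
red 333 [415.  44.] [ 600.6 -284.2] [26.7  8.5] 79.7
red 232 [277. 170.] [ 527.1 -402.2] [23.1  5.8] 15.8
red 198 [278. 216.] [ 538.3 -440.3] [23.2  6.3] 15.8
red 33 [287. 277.] [ 521.3 -404.4] [34.9 11.8] 36.1
red 33 [299. 289.] [ 531.9 -443. ] [33.4 10.6] 37.1
red 32 [287. 242.] [ 557.4 -294.1] [37.1  7. ] 78.6
red 30 [304. 240.] [ 597.7 -295.8] [41.1  6.8] 77.4
tongs_grip [([409.4, -247.9, 13.6], 0.57)]
tip_left [([421.1, -233.1, 7.8], 0.93), ([530.0, -432.5, 72.5], 0.64)]
linear [0.1947, -0.0569, 0.0064] spin -1.1038 curyaw 15.8 j6 -1.03 z [-0.003  0.003 -1.   ] t 9.3
```

View pics/s3.png

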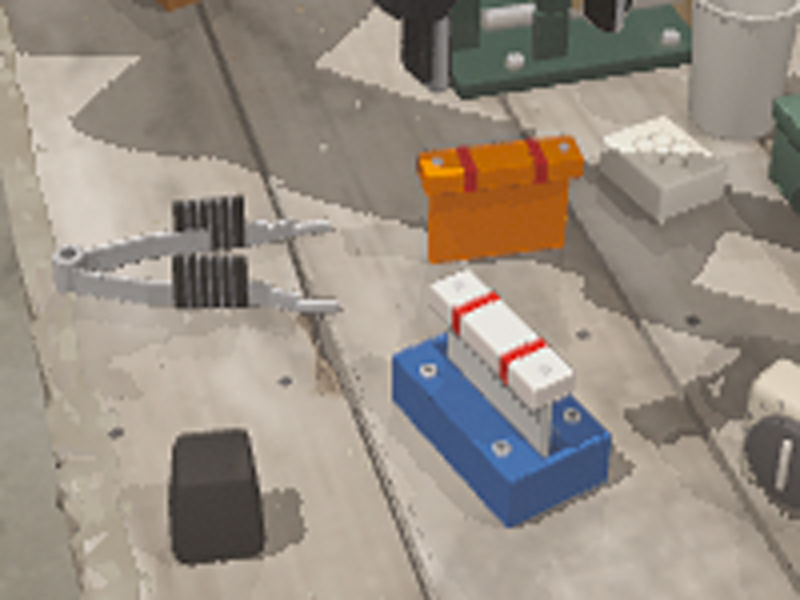

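The gauge is fully seated, with its head just above the block at crop pixel (500,335) and the blade deep in the slot. The tongs lie with the heel at (68,260) and the tips at (325,228) and (335,305).

Run:
```python
from h import *
p=arm.snapshot('top')
print(unproj(p,[[298.1,296.3],[295.5,244],[320.6,247]],12),unproj(p,[[294.5,265.6],[312.9,269.5]],34))
o=arm.get_obs();R=o['tool_rot'];print(R.T@(np.array([415,-247,200])-o['tcp_pos']))
```

```text
[[ 342.96095374 -241.37293675   12.        ]
 [ 484.4009706  -234.03097432   12.        ]
 [ 476.57522183 -302.48353433   12.        ]] [[ 426.40357136 -230.35271614   34.        ]
 [ 416.23454961 -279.64894273   34.        ]]
[200.42510698 -65.81131377  -3.32673022]
```

Call:
apply_moves(steps=[{"linear":[0.05,-0.016,-0.003],"spin":0.18,"hand":0},{"linear":[0.1,-0.033,-0.003],"spin":0.36,"hand":0},{"linear":[0.15,-0.049,-0.003],"spin":0.54,"hand":0},{"linear":[0.19,-0.0625,-0.003],"spin":0.72,"hand":0},{"linear":[0.19,-0.0625,-0.003],"spin":0.9,"hand":0},{"linear":[0.19,-0.0625,-0.003],"spin":1.08,"hand":0},{"linear":[0.19,-0.0625,-0.003],"spin":1.26,"hand":0},{"linear":[0.19,-0.0625,-0.003],"spin":1.44,"hand":0},{"linear":[0.19,-0.0625,-0.003],"spin":1.62,"hand":0},{"linear":[0.19,-0.0625,-0.003],"spin":1.8,"hand":0},{"linear":[0.19,-0.0625,-0.003],"spin":1.96,"hand":0},{"linear":[0.19,-0.0625,-0.003],"spin":2.038,"hand":0}])

```text
time_s: 10.85
tcp_pos: [421.2, -256.4, 200.3]
tool_rot: [[0.981, -0.194, -0.001], [-0.194, -0.981, 0.001], [-0.001, -0.001, -1.0]]
wrist_force: [0.4, 1.3, -0.4]
opening: 85.5
grip_force: 0.0
```

Call:
apply_moves(steps=[{"linear":[0,0,0],"spin":0,"hand":0},{"linear":[0,0,0],"spin":0,"hand":0},{"linear":[0,0,0],"spin":0,"hand":0}])

```text
time_s: 11.22
tcp_pos: [421.5, -256.6, 201.0]
tool_rot: [[0.982, -0.19, -0.0], [-0.19, -0.982, 0.0], [-0.0, -0.0, -1.0]]
wrist_force: [-0.3, -0.4, -0.3]
opening: 85.0
grip_force: 0.0
```

Run:
```python
from h import *
p=arm.snapshot('wrist');cv2.imwrite('pics/w4.png',p['color']);np.save('w4.npy',p,allow_pickle=True)
o=arm.get_obs();print(o['tcp_pos'],o['tool_rot'],o['joint_pos'])
```

```text
[ 421.55663315 -256.62891174  201.10011735] [[ 9.81681525e-01 -1.90529204e-01 -8.20984178e-05]
 [-1.90529185e-01 -9.81681512e-01  1.94681550e-04]
 [-1.17687020e-04 -1.75473137e-04 -9.99999978e-01]] [-6.61850111e-01 -3.72494825e-02  1.51393741e+00  1.03580117e-04
  1.66508914e+00  1.10065715e+00]
```

View pics/w4.png

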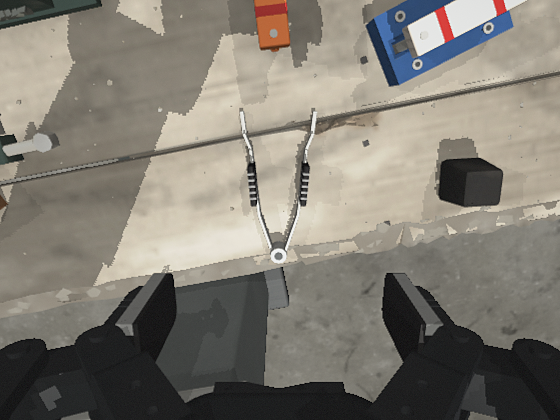

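The tongs show with the heel at (279,256), the tips at (241,112) and (314,112), and the grips at (253,185) and (306,185).

Run:
```python
from h import *
p=np.load('w4.npy',allow_pickle=True).item()
T=unproj(p,[[241.5,110],[314,110]],7)[:,:2];H=unproj(p,[[279,256]],20)[0,:2];G=unproj(p,[[252,185],[306,185]],34)[:,:2]
print(T,H,G); print(np.linalg.norm(T[0]-T[1]),np.linalg.norm(T.mean(0)-H))
d=T.mean(0)-H;a=np.degrees(np.arctan2(d[1],d[0]));u=d/np.linalg.norm(d);print(a,H+80*u,T.mean(0)-70*u,G.mean(0))
c=T.mean(0)-70*u*0.5+(H+80*u)*0 -35*u
goto((*((T.mean(0)-70*u+H+80*u)/2),3),a-90)
```

```text
[[ 496.39449721 -234.59797577]
 [ 482.99128897 -304.01256228]] [ 343.17591358 -242.26969068] [[ 426.94666004 -232.0495586 ]
 [ 417.12616552 -282.88382835]]
70.69675247202105 148.99042848315247
-10.45472431863717 [ 421.84780197 -256.78636997] [ 420.85499075 -256.60317465] [ 422.03641278 -257.46669347]
linear [-0.0002, 0.0001, 0.1981] spin -0.0092 curyaw -101.0 j6 1.1 z [-0.  0. -1.] t 11.275
```

Call:
apply_moves(steps=[{"linear":[0,0,0.06],"spin":-0.009,"hand":0},{"linear":[0,0,0.11],"spin":-0.009,"hand":0},{"linear":[0,0,0.15],"spin":-0.009,"hand":0},{"linear":[0,0,0.175],"spin":-0.009,"hand":0},{"linear":[0,0,0.19],"spin":-0.009,"hand":0},{"linear":[0,0,0.198],"spin":-0.009,"hand":40},{"linear":[0,0,0.198],"spin":-0.009,"hand":80},{"linear":[0,0,0.198],"spin":-0.009,"hand":100},{"linear":[0,0,0.198],"spin":-0.009,"hand":120},{"linear":[0,0,0.198],"spin":-0.009,"hand":125},{"linear":[0,0,0.198],"spin":-0.009,"hand":125},{"linear":[0,0,0.198],"spin":-0.009,"hand":125}])

```text
time_s: 12.78
tcp_pos: [423.8, -257.6, 5.9]
tool_rot: [[0.983, -0.182, 0.005], [-0.182, -0.983, -0.003], [0.005, 0.002, -1.0]]
wrist_force: [0.5, 1.8, 6.7]
opening: 43.7
grip_force: 11.5
```

Call:
apply_moves(steps=[{"linear":[0,0,0],"spin":0,"hand":130},{"linear":[0,0,0],"spin":0,"hand":136},{"linear":[0,0,0],"spin":0,"hand":136},{"linear":[0,0,-0.01],"spin":0,"hand":136},{"linear":[0,0,-0.03],"spin":0,"hand":136},{"linear":[0,0,-0.06],"spin":0,"hand":136},{"linear":[0,0,-0.09],"spin":0,"hand":136},{"linear":[0,0,-0.12],"spin":0,"hand":136},{"linear":[0,0,-0.14],"spin":0,"hand":136},{"linear":[0,0,-0.15],"spin":0,"hand":136},{"linear":[0,0,-0.15],"spin":0,"hand":136},{"linear":[0,0,-0.15],"spin":0,"hand":136}])

```text
time_s: 14.28
tcp_pos: [421.0, -256.2, 151.9]
tool_rot: [[0.983, -0.182, -0.002], [-0.182, -0.983, 0.001], [-0.002, -0.001, -1.0]]
wrist_force: [-0.6, -0.2, -2.0]
opening: 40.3
grip_force: 11.4
```

Run:
```python
from h import *
p=arm.snapshot('wrist');cv2.imwrite('pics/w5.png',p['color']);np.save('w5.npy',p,allow_pickle=True)
o=arm.get_obs();print(o['tcp_pos'],o['tool_rot'],o['opening'],o['grip_force'])
```

```text
[ 420.92479734 -256.20261006  151.79616136] [[ 0.98325309 -0.18223374 -0.00205611]
 [-0.18223052 -0.98325443  0.00166039]
 [-0.00232426 -0.0012579  -0.99999651]] 40.33947404504317 11.376255601644516
```

View pics/w5.png

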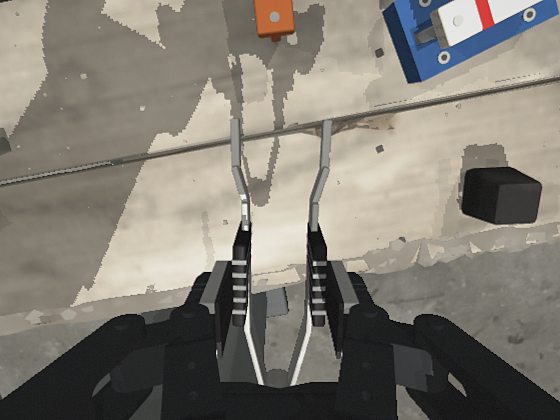

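The tongs are held with their tips at (236,120) and (326,122). Next I work out the approach.

Run:
```python
from h import *
p=np.load('w5.npy',allow_pickle=True).item()
o=arm.get_obs();R=o['tool_rot'];t=o['tcp_pos']
for z in (145,154,160):
    T=unproj(p,[[236,119],[326.5,121]],z);T[:,2]=z
    L=(T-t)@R;print(z,L.round(1),np.linalg.norm(T[0]-T[1]).round(1))
T=unproj(p,[[236,119],[326.5,121]],154);off=((T-t)@R).mean(0)
d=T[0]-T[1];an=np.degrees(np.arctan2(d[1],d[0]))
print('tip line',an,'off',off)
# target: tip line at 105.8, mid at gauge
dy=105.8-an;c=np.degrees(np.arctan2(R[1,1],R[0,1]));yaw=c+dy
a=np.radians(yaw);y=np.array([np.cos(a),np.sin(a)]);x=np.array([-y[1],y[0]])
tgt=np.array([532.7,-421.2])-x*off[0]-y*off[1];print(tgt,yaw)
goto((*tgt,120),yaw)
```

```text
145 [[ 68.6 -19.7   6.7]
 [ 67.7  22.9   6.6]] 42.6
154 [[ 68.9 -18.6  -2.3]
 [ 68.1  21.7  -2.4]] 40.3
160 [[ 69.2 -17.9  -8.3]
 [ 68.4  20.9  -8.4]] 38.8
tip line 78.32330148306768 off [68.53069298  1.54245966 -2.36507028]
[ 466.70528854 -439.73464651] -73.02320581092637
linear [0.0785, 0.1722, 0.0314] spin -0.4796 curyaw -100.5 j6 1.09 z [-0.002  0.002 -1.   ] t 14.325
```

Call:
apply_moves(steps=[{"linear":[0.02,0.04,0],"spin":-0.1,"hand":136},{"linear":[0.04,0.08,0],"spin":-0.2,"hand":136},{"linear":[0.06,0.12,0],"spin":-0.3,"hand":136},{"linear":[0.073,0.155,0.01],"spin":-0.4,"hand":136},{"linear":[0.0785,0.17,0.02],"spin":-0.48,"hand":136},{"linear":[0.0785,0.172,0.031],"spin":-0.48,"hand":136},{"linear":[0.0785,0.172,0.031],"spin":-0.48,"hand":136},{"linear":[0.0785,0.172,0.031],"spin":-0.48,"hand":136},{"linear":[0.0785,0.172,0.031],"spin":-0.48,"hand":136}])

```text
time_s: 15.45
tcp_pos: [467.8, -439.7, 123.3]
tool_rot: [[0.956, 0.293, 0.001], [0.293, -0.956, -0.001], [0.001, 0.001, -1.0]]
wrist_force: [0.4, 0.3, -1.4]
opening: 40.2
grip_force: 11.4
```

Run:
```python
from h import *
p=arm.snapshot('wrist');np.save('w6.npy',p,allow_pickle=True)
o=arm.get_obs();print(o['tcp_pos'],o['opening'],o['grip_force'])
stripes(p,75)
q=arm.snapshot('side');np.save('s6.npy',q,allow_pickle=True)
a=cv2.resize(p['color'][60:260,180:380],None,fx=2,fy=2)
u,v=proj(q,[500,-425,90])[0].astype(int);print(u,v)
b=cv2.resize(q['color'][v-50:v+50,u-50:u+50],None,fx=4,fy=4,interpolation=cv2.INTER_CUBIC);print('origin',u-50,v-50)
cv2.imwrite('pics/c6.png',np.hstack([a,b]))
```

```text
[ 467.8351157  -439.7879528   123.26211632] 39.99507027991184 11.394629470305517
red 506 [245. 116.] [ 527.2 -402.2] [23.1  6.9] 16.7
red 501 [314. 118.] [ 538.1 -440.6] [23.8  7.1] 16.1
279 279
origin 229 229
```

View pics/c6.png

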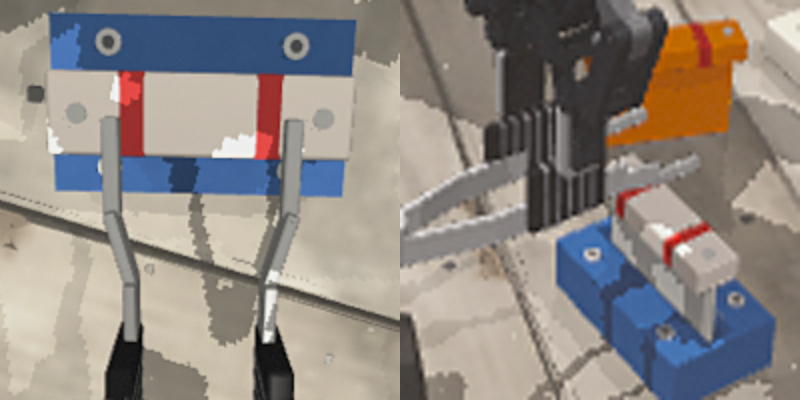

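Run:
```python
from h import *
p=np.load('w6.npy',allow_pickle=True).item();q=np.load('s6.npy',allow_pickle=True).item()
def P(c): R=np.array(c['attitude']);return np.array(c['intrinsics'])@np.c_[R.T,-R.T@np.array(c['eye'])]
X=cv2.triangulatePoints(P(p),P(q),np.array([[234.5,326],[119.5,120.5]]),np.array([[290.2,303.2],[257.8,269.]]));X=(X[:3]/X[3]).T;print(X.round(1),np.linalg.norm(X[0]-X[1]))
G=np.array([532.65,-421.4]);a=np.radians(15.9);gx=np.array([np.cos(a),np.sin(a)]);gy=np.array([-gx[1],gx[0]])
for z in (120,126):
    T=unproj(p,[[234.5,119.5],[326,120.5]],z)[:,:2]-G;print(z,'gx',(T@gx).round(1),'gy',(T@gy).round(1))
```

```text
[[ 527.6 -401.2  118.8]
 [ 539.3 -441.5  120.6]] 42.0444616964945
120 gx [0.4 0.8] gy [ 21.  -21.2]
126 gx [0.7 1.1] gy [ 20.3 -20.4]
```

Call:
apply_moves(steps=[{"linear":[0,0,-0.0],"spin":0,"hand":136},{"linear":[0,0,0.01],"spin":0,"hand":136},{"linear":[0,0,0.02],"spin":0,"hand":136},{"linear":[0,0,0.026],"spin":0,"hand":136},{"linear":[0,0,0.026],"spin":0,"hand":136},{"linear":[0,0,0.026],"spin":0,"hand":136},{"linear":[0,0,0.026],"spin":0,"hand":136},{"linear":[0,0,0.026],"spin":0,"hand":136}])

```text
time_s: 16.55
tcp_pos: [467.6, -440.3, 96.6]
tool_rot: [[0.956, 0.292, 0.001], [0.292, -0.956, -0.0], [0.0, 0.001, -1.0]]
wrist_force: [0.1, 0.2, -0.7]
opening: 40.2
grip_force: 11.4
```

Run:
```python
from h import *
p=arm.snapshot('wrist')
o=arm.get_obs();print(o['tcp_pos'],o['opening'],o['grip_force'],o['wrist_force'])
stripes(p,75)
q=arm.snapshot('side')
a=cv2.resize(p['color'][60:260,180:380],None,fx=2,fy=2)
b=cv2.resize(q['color'][229:329,229:329],None,fx=4,fy=4,interpolation=cv2.INTER_CUBIC)
cv2.imwrite('pics/c7.png',np.hstack([a,b]))
np.save('w7.npy',p,allow_pickle=True)
```

```text
[ 467.56702757 -440.21096033   96.55904965] 39.87098691679439 11.389838577015325 [ 0.05712692 -0.85117564 -1.70283429]
red 566 [318. 117.] [ 538.2 -440.5] [23.8  7.1] 15.9
red 498 [241. 114.] [ 527.2 -402.3] [23.2  6.8] 16.8
```

View pics/c7.png

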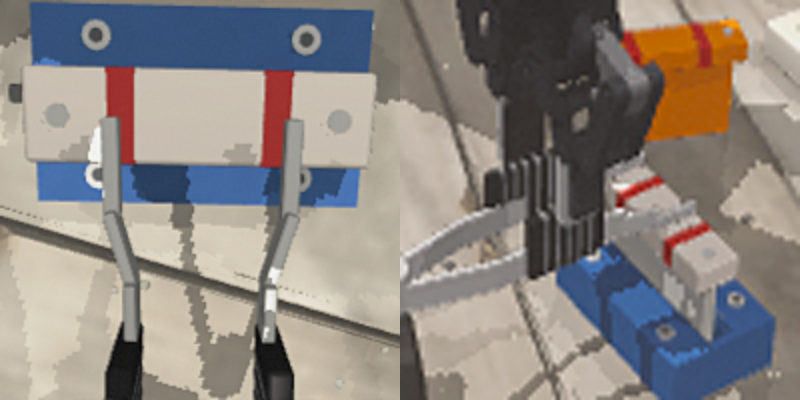

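The tips sit over the two stripes (crop pixels (110,120) and (293,121)), within about 1 mm of the middle lines by calculation and roughly 11 to 17 mm above the head. The tongs are level and still, so I'm handing in.

```bash
python3 -c "
from h import *
print(arm.finish_job())"
```

```text
the job is handed in; nothing more can be done
None
```

The gauge is fully down in the blue block's slot, and the tongs are held still above it, squeezed to 40 mm with one tip over each red stripe; I handed the job in at about 17 s, but no verdict was returned.

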